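# Spin-test caster wheels and reject the ones that bind

## Task

Try the wheel of each of the three casters standing in the foam tray: stroke its tyre round with a fingertip, at least 30 degrees in one direction, and see whether it runs on. Set every caster whose wheel sticks or binds down in the red reject bin without dropping it, and leave those that run freely standing in their pockets. Leave the solder reel, the kit box and the cutters alone.

Things in the scene. Friction and masses are not known exactly. Their poses are not given: they have to be found in the camera images.
- caster_a: one of three look-alike rigid casters standing wheel-up on an aluminium plate (76 mm along x, 46 along y, 3 thick); 0.3 kg. Black tyre 60 mm in diameter, 24 wide, grey cross bars and one white bar on the tread, yellow hub discs. Origin: middle of the axle; tyre top 30 mm above it, plate underside 38 mm below it. The axle runs along y, the wheel rolls along x, z is up
- caster_b: caster exactly like caster_a, same axes. The fork legs (41 mm across y over the axle nuts) end 11 mm above the axle: above that the tyre stands bare and can be pinched across its 24 mm and lifted. Lifted by the tyre, a loose wheel lets its bracket hang plumb below the axle
- caster_c: caster exactly like caster_a, same axes. Any of the three may rock or tip in its pocket if pressed on top with more than about 5 N while the tyre is dragged; a light touch is enough to turn the wheels
- wheel_a (a joint): turning angle in rad, counted over whole turns, of the wheel of caster_a; grows as the tyre's top moves to the caster's +x; within 0.1 of 0 at the start. A sound wheel stroked by a fingertip runs on for seconds, past a quarter turn; a bad one stops as the finger leaves it (sticks: 1.2 N at the tread turns it) or catches for good short of a quarter turn (binds)
- wheel_b (a joint): turning angle in rad, counted over whole turns, of the wheel of caster_b; grows as the tyre's top moves to the caster's +x; within 0.1 of 0 at the start. A sound wheel stroked by a fingertip runs on for seconds, past a quarter turn; a bad one stops as the finger leaves it (sticks: 1.2 N at the tread turns it) or catches for good short of a quarter turn (binds)
- wheel_c (a joint): turning angle in rad, counted over whole turns, of the wheel of caster_c; grows as the tyre's top moves to the caster's +x; within 0.1 of 0 at the start. A sound wheel stroked by a fingertip runs on for seconds, past a quarter turn; a bad one stops as the finger leaves it (sticks: 1.2 N at the tread turns it) or catches for good short of a quarter turn (binds)
- tray: grey foam tray fixed to the table, 120 mm (x) by 290 mm (y), 26 mm high; three pockets 80 by 50 mm, 20 mm deep, in a row along its y at -90, 0 and +90 mm, a caster standing in each with its axle along the tray's y, 44 mm above the table. Origin: centre of its underside, on the table
- bin: red plastic open reject bin fixed to the table, 180 mm (x) by 260 mm (y), rim 50 mm high, walls and floor 5 mm; empty at the start. Origin: centre of its underside, on the table
- reel: bystander: reel of solder, blue flanges 62 mm in diameter, 40 mm high; origin at the centre of its underside
- kit_box: bystander: open cardboard kit box 100 by 140 mm, 35 mm high, its open flap leaning out at +x to 130 mm from the origin, 70 mm high; origin at the centre of its underside
- cutters: bystander: side cutters with blue handles, 135 mm long along x, lying flat, 12 mm high; origin near the pivot, on the table

How it is judged:
By the outcome, as a careful person would: the job done as asked, in the order asked, and still so for the second after the job is handed in, with the robot touching nothing.
It also fails if it takes over 59 s, if anything falls off the work surface, if the arm or the gripper's body presses on something with over 40 N, if the wrist force passes 120 N, or if a joint passes its speed limit or range.

## Robot

A 7-joint arm with a two-finger parallel gripper is mounted at the origin on the work surface. World frame = base frame: x ahead of the robot, y to its left, z up, the work surface at z = 0. Lengths are in m, angles in rad, forces in N, time in s.
With the tool pointing down it reaches from about 0.375 to 0.925 m from the base axis. Payload 3.1 kg.
Tool frame: the origin (TCP) lies between the finger pads; the fingertips stand 19 mm ahead of it and the grasp point (between the pads) is the TCP; z points along the fingers, y is the line along which they close (so a half turn about z gives the same grasp; the last joint's range is limited). The gripper opens to 85 mm and grips with 20 to 120 N. Pads are 22 mm wide; open, the fingers measure 114 mm over their backs; the gripper's body (76 mm by 85 mm) begins 54 mm behind the grasp point. The pads swing forward as they close: fully open they stand 13 mm farther back than shut.
Start: joints at [1.007, 0.383, 0.044, 1.598, -0.018, 1.161, -0.05], TCP at [0.292, -0.581, 0.25] pointing down, gripper open.
Joint ranges: [-2.61, 2.61], [-0.41, 2.15], [-1.48, 1.57], [0, 2.5], [-1.57, 4.71], [0.05, 1.97], [-2.85, 2.85]. Speed limits (rad/s): [2.79, 2.79, 3.14, 3.14, 3.14, 3.14, 3.14].

## Interface

Orientations are given as a unit quaternion [x, y, z, w].
In Python, from bench import move_ptp, movel, move_j, move_gripper, pause, inverse_kinematics, read_camera, camera_params, MotionError, sign_off, look_for, tip_of, read_time_s, read_qpos, read_joint_vel, read_effort, read_eef_pos, read_tcp_rot, read_ft_force, read_ft_torque, read_finger_gap, read_grasp_force gives the robot as it stands. Calls block until the motion is done:
- move_ptp(position, orientation): joint-space move of the TCP to a pose.
- movel(position, orientation=None, speed=0.15): straight line of the TCP; orientation=None keeps the orientation; speed is the mean speed in m/s.
- move_j(angles): joint-space move.
- move_gripper(opening, effort=None): finger opening in m; effort is the grip in N (None keeps the last); returns when the fingers have stopped.
- pause(seconds).
- inverse_kinematics(position, orientation): joint angles nearest the present ones, or None.
- read_camera(name): name is "side" or "top" or "wrist"; returns the picture (400x640x3 uint8, red, green, blue); there is no depth.
- camera_params(name): a dict with "K" (3x3 intrinsics, pixels), "camera_from_world" (4x4, takes a point from world to camera coordinates). Camera axes: x right, y down, z forward; pixel columns grow to the right and rows downward; lengths in m; the calibration is good to about 2 mm. The wrist camera is an equidistant fisheye: a pixel r from the principal point sees the ray r / f radians off the axis. A picture is of the moment at which its call begins: read the wrist's pose just before it. camera_params takes no time and is no camera call; for the wrist camera it gives the pose at the moment of the call.
A pose or a line that the arm cannot do raises MotionError and nothing moves.
- sign_off(): hands the job in; it is judged then, once.
Trained networks look in the newest picture that a camera, given by its name, has taken for a name from the list of things; names that differ only in an ending like _2 or _b are one class to them, and where a whole thing is asked for, a point or a joint stands for the part that bears it (a point fixed in the world has none). Each returns a list of dicts, best first, with "confidence" (0 to 1); they miss things now and then, are a little off and sometimes report something else, mostly with a low value. They report only what shows in the picture. A call takes as long as a camera call.
- look_for(camera, name): "at" ([column, row] in pixels, amid what is visible of it).
- tip_of(camera, name): "at" ([column, row] in pixels: a listed point, or the origin of a listed thing).
Readings, each from a call of its own:
- read_time_s(): time.
- read_qpos(): joint angles.
- read_joint_vel(): joint speeds.
- read_effort(): joint torques, N m.
- read_eef_pos(): TCP position.
- read_tcp_rot(): TCP orientation.
- read_ft_force(): force on the tool from outside, world axes, zero at the start.
- read_ft_torque(): the same for the moment, N m.
- read_finger_gap(): finger opening in m.
- read_grasp_force(): force on a finger pad.
Only numpy, scipy, OpenCV 4.12 (cv2) and the standard library are available. Lean on these libraries where they do the work, as an engineer would, in place of code of your own. Each camera call takes 0.05 s, during which the arm holds its last target. There are 200 camera calls.

## Working session

There is one attempt and no reset: what is moved stays moved. The work goes in short steps, each a Python script; the robot and the scene stay as the last script left them, time stands still between calls to the robot, and variables do not carry over. Pictures are saved under pics/ and viewed, at most 10 in all, crops included, and the job is handed in when it is done.

```bash
mkdir -p pics; ls; cat > h.py <<'E'
import numpy as np, cv2
from bench import *
def ray(cam,px,P=None):
    P=P or camera_params(cam); K=np.array(P["K"]); T=np.array(P["camera_from_world"])
    d=np.linalg.inv(K)@[px[0],px[1],1.0]
    if cam=="wrist":
        a=np.array([d[0],d[1]]); r=np.hypot(*a); d=np.array([*(a/r*np.sin(r)),np.cos(r)]) if r>1e-9 else np.array([0,0,1.])
    R=T[:3,:3]; return -R.T@T[:3,3], R.T@d
def at_z(cam,px,z,P=None):
    o,d=ray(cam,px,P); return o+d*(z-o[2])/d[2]
def proj(cam,p):
    P=camera_params(cam); K=np.array(P["K"]); T=np.array(P["camera_from_world"])
    c=T[:3,:3]@p+T[:3,3]; u=K@(c/c[2]); return u[:2]
def save(cam,n):
    im=read_camera(cam); cv2.imwrite(f"pics/{n}.png",im[:,:,::-1]); return im
E
python3 - <<'E'
from h import *
ims=[save(c,c+"0") for c in("top","side")]
for c in("top","side"):
    P=camera_params(c); T=np.array(P["camera_from_world"]); print(c,(-T[:3,:3].T@T[:3,3]).round(3), T[2,:3].round(2))
    for n,z in(("caster_a",.044),("tray",0),("bin",0),("reel",0),("kit_box",0),("cutters",0)):
        for r in tip_of(c,n)[:4]: print(n,np.round(r["at"],1),round(r["confidence"],2),at_z(c,r["at"],z).round(4))
print(read_time_s(),read_tcp_rot())
E
```

```text
pics
top [ 0.586 -0.003  1.063] [ 0.04 -0.   -1.  ]
caster_a [431.4 262.8] 0.59 [ 0.5119 -0.2193  0.044 ]
caster_a [382.3 254.4] 0.58 [ 0.5285 -0.1216  0.044 ]
caster_a [472.9 268.4] 0.56 [ 0.5008 -0.3018  0.044 ]
tray [425.1 260.7] 0.93 [ 0.513  -0.2156  0.    ]
tray [431.3 262.6] 0.19 [ 0.5091 -0.2284  0.    ]
bin [235.2 241.4] 0.71 [0.553  0.1791 0.    ]
bin [384.1 254.9] 0.57 [ 0.525  -0.1304  0.    ]
reel [330.2 147.5] 0.76 [ 0.7494 -0.0185  0.    ]
kit_box [212.  139.5] 0.78 [0.7662 0.2292 0.    ]
kit_box [232.9 240.9] 0.35 [0.5541 0.1839 0.    ]
cutters [428.2 142.7] 0.89 [ 0.7596 -0.224   0.    ]
cutters [332.5 144.5] 0.17 [ 0.7557 -0.0233  0.    ]
side [ 0.424 -0.708  0.572] [ 0.23  0.79 -0.56]
caster_a [281.6 247.2] 0.94 [ 0.5266 -0.1231  0.044 ]
caster_a [285.6 278. ] 0.92 [ 0.5159 -0.212   0.044 ]
caster_a [285.4 316.9] 0.58 [ 0.4963 -0.3007  0.044 ]
tray [285.1 294. ] 0.66 [ 0.5135 -0.2125  0.    ]
bin [270.1 187.5] 0.84 [0.5555 0.1853 0.    ]
reel [361.2 219.5] 0.97 [ 0.7528 -0.0234  0.    ]
kit_box [332.9 170.6] 0.82 [0.7616 0.2326 0.    ]
cutters [401.3 275.1] 0.55 [ 0.7623 -0.2265  0.    ]
0.7 [9.73000685e-01 2.30802226e-01 8.83248358e-06 8.19171926e-06]
```

```bash
python3 - <<'E'
import cv2
a=cv2.imread("pics/top0.png")[190:330,150:510];b=cv2.imread("pics/side0.png")[120:370,170:430]
cv2.imwrite("pics/v1.png",cv2.resize(a,None,fx=2.2,fy=2.2,interpolation=cv2.INTER_CUBIC))
cv2.imwrite("pics/v2.png",cv2.resize(b,None,fx=2.3,fy=2.3,interpolation=cv2.INTER_CUBIC))
E
```

```text
(no output)
```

View pics/v1.png

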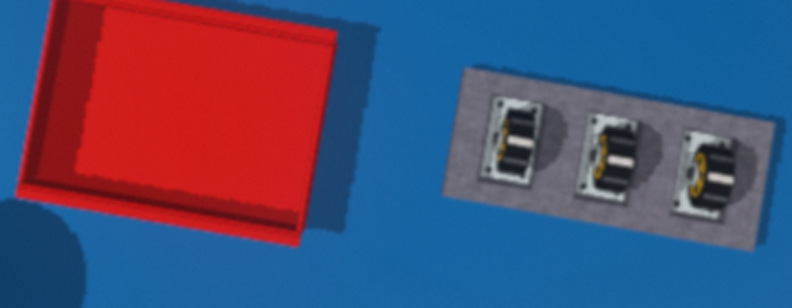

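View pics/v2.png

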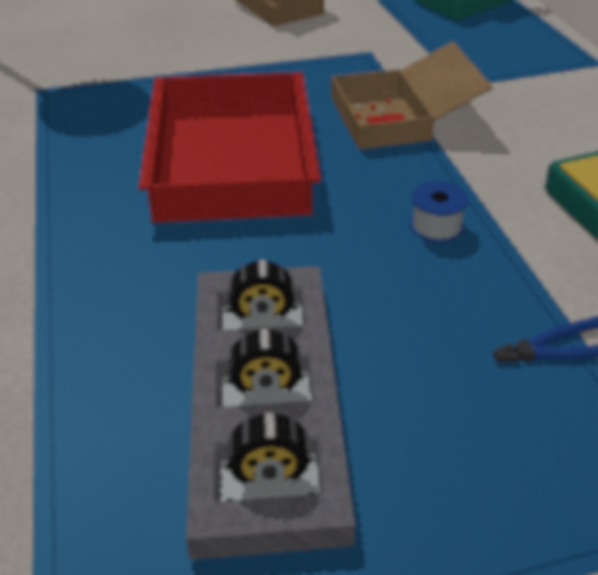

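The top view shows the grey tray at crop (610,160) and the red bin at (180,120), both yawed about -9°. The three casters stand wheel-up with their white bars on top. In the side view they stack at full-frame (281,247), (285,278) and (285,317), with the side faces and white bars clearly visible. The network's caster points agree with the 90 mm pitch to about 2 mm.

View pics/v3.png

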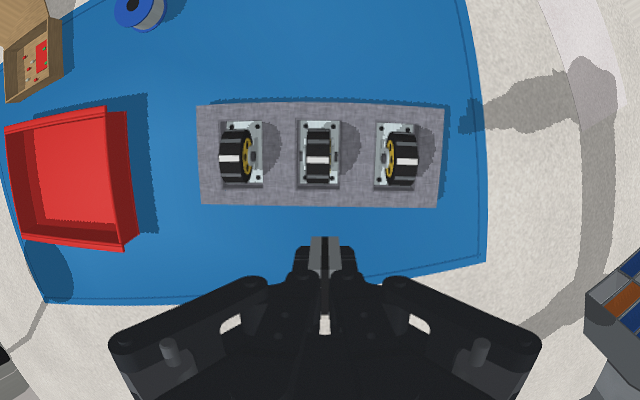

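The wrist view shows the three casters at (238,155), (317,153) and (402,160), with white bars on top. The closed fingertips are at (325,240). Positions from all three views agree within about 3 mm. Next I stroke the middle one with a guarded, light touch.

```bash
cat >> h.py <<'E'
EX=np.array([np.cos(YAW),np.sin(YAW),0]); EY=np.array([-np.sin(YAW),np.cos(YAW),0])
C0=np.array([.5138,-.2123,0]); CAS=[C0+EY*.09*k for k in(1,0,-1)]
def fz(n=6):
    v=[]
    for _ in range(n): pause(.008); v.append(read_ft_force())
    return np.mean(v,0)
def stroke(k,z0,tag,step=.0005,zmin=.085,lim=1.8):
    s=CAS[k]+EX*.008
    move_ptp([s[0],s[1],z0+.02],Q()); movel([s[0],s[1],z0],speed=.1); pause(.15)
    b=fz(15); z=z0; log=[]
    while z>zmin:
        z-=step; movel([s[0],s[1],z],speed=.02); f=fz()-b; log.append((round(z,4),round(f[2],2)))
        if f[2]>.8:
            f=fz(15)-b; log.append((z,f.round(2)))
            if f[2]>lim: break
            step=.00025 if f[2]>.6 else step
    print(log[-8:], read_time_s())
    if z<=zmin: return None
    e=s-EX*.045; movel([e[0],e[1],z],speed=.09); t0=read_time_s()
    fr=[]
    for i in range(14):
        P=camera_params("wrist"); im=read_camera("wrist"); 
        cv2.imwrite(f"pics/{tag}_{i:02d}.png",im[:,:,::-1]); fr.append((read_time_s()-t0,im)); pause(.05)
    def pj(p):
        T=np.array(P["camera_from_world"]);K=np.array(P["K"]);c=T[:3,:3]@p+T[:3,3];r=np.hypot(c[0],c[1]);th=np.arctan2(r,c[2])
        return (K@[c[0]/r*th,c[1]/r*th,1])[:2]
    u,v=pj(CAS[k]+[0,0,.07]).astype(int); print("px",u,v)
    cr=[f[max(v-30,0):v+25,u-18:u+18].astype(float) for _,f in fr]
    print("diffs",[round(np.abs(a-b).mean(),1) for a,b in zip(cr,cr[1:])],"t",round(fr[-1][0],2))
    cv2.imwrite(f"pics/{tag}_strip.png",np.hstack([cv2.resize(c[:,:,::-1],None,fx=3,fy=3) for c in cr[::2]]))
    return z
E
python3 - <<'E'
from h import *
print(stroke(1,.112,"b")); save("side","s2"); print(read_time_s())
E
```

```text
[(0.0955, np.float64(-0.07)), (0.095, np.float64(0.01)), (0.0945, np.float64(-0.05)), (0.094, np.float64(0.02)), (0.0935, np.float64(-0.2)), (0.093, np.float64(0.78)), (0.0925, np.float64(3.74)), (0.09249999999999999, array([0.16, 0.06, 3.91]))] 16.2667
px 325 179
diffs [np.float64(8.2), np.float64(0.9), np.float64(3.3), np.float64(3.3), np.float64(2.6), np.float64(1.7), np.float64(1.3), np.float64(1.0), np.float64(0.8), np.float64(0.9), np.float64(0.8), np.float64(0.8), np.float64(0.8)] t 1.35
0.09249999999999999
18.3667[ WARN:0@16.232] global loadsave.cpp:1063 imwrite_ Unsupported depth image for selected encoder is fallbacked to CV_8U.
```

```bash
python3 - <<'E'
import cv2,numpy as np
s=cv2.imread("pics/b_strip.png"); 
sd=cv2.resize(np.hstack([cv2.imread(f"pics/{n}.png")[225:345,230:330] for n in("s1","s2")]),None,fx=3,fy=3)
w=800; o=np.zeros((s.shape[0]+sd.shape[0],max(s.shape[1],sd.shape[1]),3),np.uint8); o[:s.shape[0],:s.shape[1]]=s; o[s.shape[0]:,:sd.shape[1]]=sd
print(o.shape); cv2.imwrite("pics/v4.png",cv2.resize(o,(min(w,o.shape[1]),o.shape[0])) if o.shape[0]<=600 else o[:600,:800])
E
```

```text
(525, 756, 3)
```

View pics/v4.png

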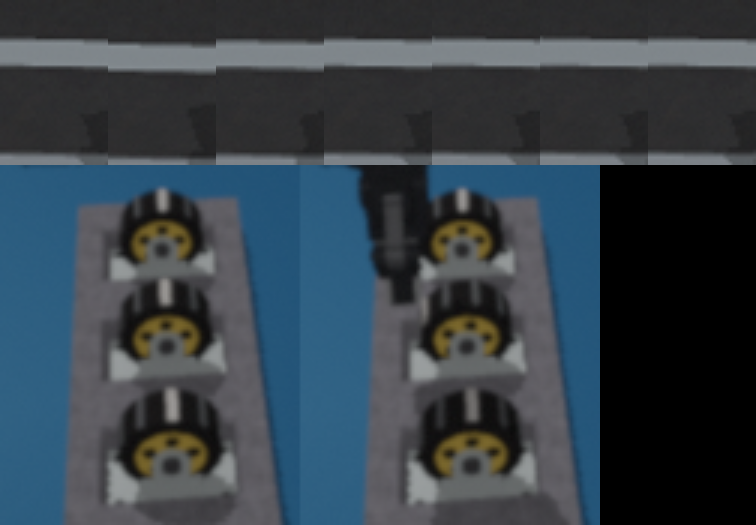

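Caster b's white bar swung from the top to the left, about 60°. In the strip the tread stays put after release, so b is bad. Next is a.

```bash
sed -i 's/range(14)/range(9)/; s/pause(.05)$/pause(.05)/; s/v=\[\]$/v=[]/; s/cv2.resize(c\[:,:,::-1\]/cv2.resize(c[:,:,::-1].astype(np.uint8)/; s/\[max(v-30,0):v+25,u-18:u+18\]/[max(v-50,0):v+30,u-25:u+25]/; s/fx=3,fy=3/fx=2.5,fy=2.5/' h.py
python3 - <<'E'
from h import *
print(stroke(0,.0941,"a",step=.0004)); save("side","s3"); print(read_time_s())
E
```

```text
[(0.0937, np.float64(0.03)), (0.0933, np.float64(-0.26)), (0.0929, np.float64(1.35)), (0.09290000000000001, array([0.08, 0.01, 1.32])), (0.0927, np.float64(3.46)), (0.09265000000000001, array([-0.01,  0.09,  4.04]))] 20.9333
px 325 179
diffs [np.float64(26.5), np.float64(30.2), np.float64(34.9), np.float64(34.8), np.float64(30.8), np.float64(42.2), np.float64(59.9), np.float64(72.2)] t 0.85
0.09265000000000001
22.5333
```

Wheel a keeps turning at 0.85 s, with large frame differences throughout. Now c.

```bash
sed -i 's/step=.00025 if/step=.00015 if/' h.py
python3 - <<'E'
from h import *
print(stroke(2,.0941,"c",step=.0004)); save("side","s4"); print(read_time_s())
s=cv2.imread("pics/c_strip.png"); s2=cv2.imread("pics/a_strip.png"); o=np.vstack([s2,s])
sd=cv2.resize(np.hstack([cv2.imread(f"pics/{n}.png")[225:345,240:330] for n in("s3","s4")]),None,fx=1.6,fy=1.6)
p=np.zeros((sd.shape[0],o.shape[1],3),np.uint8);p[:,:sd.shape[1]]=sd
o=np.vstack([o,p]); print(o.shape); cv2.imwrite("pics/v5.png",o[:600,:800])
E
```

```text
[(0.0937, np.float64(-0.16)), (0.0933, np.float64(0.19)), (0.0929, np.float64(1.12)), (0.09290000000000001, array([-0.51,  0.52,  1.47])), (0.0928, np.float64(3.21)), (0.09275000000000001, array([-0.63,  0.36,  3.45]))] 25.3833
px 325 179
diffs [np.float64(9.2), np.float64(1.9), np.float64(4.4), np.float64(4.4), np.float64(3.3), np.float64(2.3), np.float64(1.6), np.float64(1.0)] t 0.85
0.09275000000000001
26.9833
(592, 625, 3)
```

View pics/v5.png

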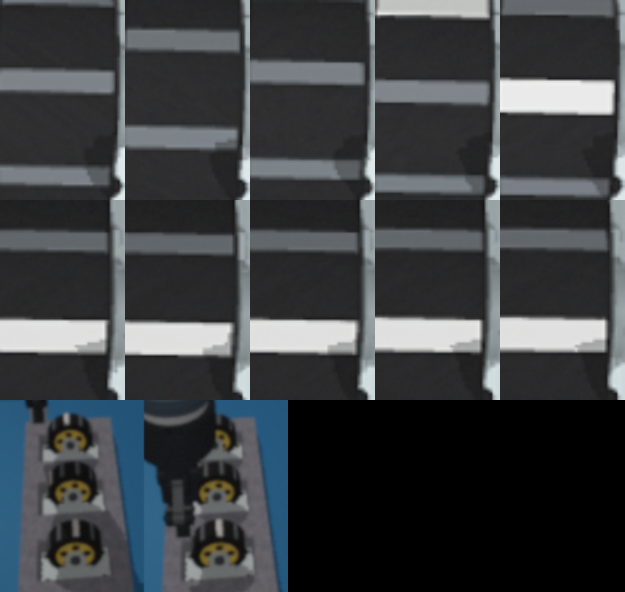

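Wheel a runs on: its bars move in every frame and the white bar comes round. Wheel c's white bar is still near the top, at strip row about 335, so the finger mostly slipped and c hasn't turned 30°. I'll stroke c again, slower, with the force held near 4.2 N.

```bash
python3 - <<'E'
from h import *
k=2; s=CAS[k]+EX*.010; z=.0941
p=read_eef_pos(); movel([p[0],p[1],.100],speed=.15); movel([s[0],s[1],.098],speed=.15); movel([s[0],s[1],z],speed=.1); pause(.1); b=fz(12)
log=[]
z=.0929
movel([s[0],s[1],z],speed=.03)
for _ in range(8):
    f=fz(6)-b; log.append(f[2].round(1))
    if 3.7<f[2]<4.8: break
    z+=np.clip((f[2]-4.2)/9000,-.0003,.0003); movel([s[0],s[1],z],speed=.02)
print(log,z,read_time_s()); log=[]
for i in range(1,7):
    q=s-EX*.004*i; movel([q[0],q[1],z],speed=.05); f=fz(4)-b; log.append((f@EX,f[2]))
    z+=np.clip((f[2]-4.2)/9000,-.0002,.0002)*(i<5)
print(np.round(log,1).tolist(),z,read_time_s())
e=CAS[k]+EX*(.008-.045); movel([e[0],e[1],z],speed=.1); 
im=save("wrist","c2"); save("side","s5"); pause(.25); im2=save("wrist","c3")
print(np.abs(im2[129:209,300:350].astype(float)-im[129:209,300:350]).mean(),read_time_s())
old=cv2.imread("pics/c_08.png")
o=np.hstack([x[100:215,265:385] for x in(old,cv2.imread("pics/c3.png"))]); o=cv2.resize(o,None,fx=2.5,fy=2.5)
sd=cv2.resize(np.hstack([cv2.imread(f"pics/{n}.png")[225:345,240:330] for n in("s1","s4","s5")]),None,fx=2.2,fy=2.2)
p=np.zeros((o.shape[0]+sd.shape[0],600,3),np.uint8);p[:o.shape[0],:o.shape[1]]=o;p[o.shape[0]:,:sd.shape[1]]=sd
cv2.imwrite("pics/v6.png",p[:600])
E
```

```text
[np.float64(0.2), np.float64(1.7), np.float64(3.9)] 0.0923189172112799 29.05
[[0.4, 5.1], [0.3, 6.5], [-0.0, 6.3], [-0.3, 6.2], [-0.8, 6.0], [-1.8, 3.2]] 0.09301395884271774 30.75
15.4895 31.5333
```

View pics/v6.png

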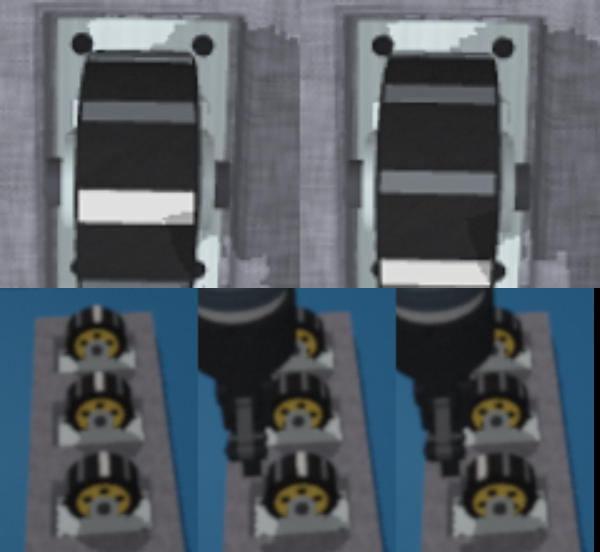

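c's white bar moved from row 207 to row 272, about 25° judging by the bar pitch, and stopped there. So c sticks. c stands about 2.5 mm nearer the robot than I assumed, so the finger ran off early. One more stroke in the same direction, centred properly, will take it clearly past 30°.

```bash
python3 - <<'E'
from h import *
c=np.array([.4968,-.3005,0]); s=c+EX*.009; z=.0931
p=read_eef_pos(); movel([p[0],p[1],.098],speed=.15); movel([s[0],s[1],.096],speed=.2); movel([s[0],s[1],.0945],speed=.1); pause(.1); b=fz(10)
movel([s[0],s[1],z],speed=.03); z0=z
log=[]
for _ in range(6):
    f=fz(6)-b; log.append(f[2].round(1))
    if f[2]>4.1: break
    z-=np.clip((4.8-f[2])/9000,.00005,.0003); movel([s[0],s[1],z],speed=.02)
print(log,z,read_time_s()); log=[]
for i in range(1,6):
    q=s-EX*.0042*i; movel([q[0],q[1],z],speed=.06); f=fz(2)-b; log.append((f@EX,f[2]))
    if f[2]>6: z+=.0001
print(np.round(log,1).tolist(),z,read_time_s())
e=np.array([.4993,-.3,0]); e=CAS[2]+EX*(.008-.045); movel([e[0],e[1],z],speed=.1); pause(.2)
im=save("wrist","c4"); print([np.round(r["at"],1) for r in look_for("wrist","caster_a")[:3]]); pause(.2); im2=save("wrist","c5"); print(np.abs(im2[129:209,300:350].astype(float)-im[129:209,300:350]).mean(),read_time_s())
o=np.hstack([cv2.imread(f"pics/{x}.png")[60:250,265:385] for x in("c3","c5")]); cv2.imwrite("pics/v7.png",cv2.resize(o,None,fx=2.5,fy=2.5))
E
```

```text
[np.float64(0.4), np.float64(2.5), np.float64(5.1)] 0.09254613938608151 33.4833
[[-1.2, 5.7], [0.1, 6.0], [-0.6, 6.5], [-0.7, 6.1], [-1.8, 3.0]] 0.09284613938608152 34.8167
[array([ 80.6, 171.9]), array([182.6, 168.5]), array([321.3, 168.5])]
6.471 35.7417
```

View pics/v7.png

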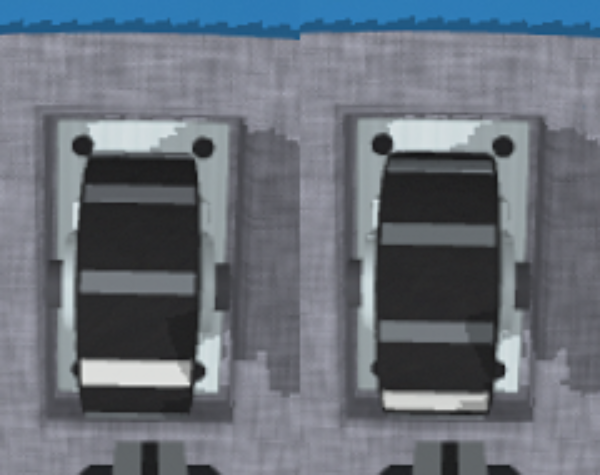

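c's white bar has gone on to the near edge at row 400, another half bar pitch and about 45° in total, and it stays put. So b and c are rejects and a is sound. Now c goes to the bin.

```bash
cat >> h.py <<'E'
BIN=np.array([.5545,.182,0])
def pick(c,zg=.077):
    move_ptp([c[0],c[1],.12],Q()); movel([c[0],c[1],zg],speed=.15); move_gripper(.022,40)
    print("gap",read_finger_gap(),"F",read_grasp_force(),read_time_s())
def carry(c,d,zg=.077):
    movel([c[0],c[1],.19],speed=.25); print("gap",read_finger_gap(),read_time_s())
    move_ptp([d[0],d[1],.19],Q()); print(read_time_s())
def place(d,zg=.077):
    movel([d[0],d[1],zg+.003],speed=.2); pause(.1); b=fz(8); z=zg+.0005; movel([d[0],d[1],z],speed=.05)
    for _ in range(9):
        f=fz(4)-b
        if f[2]>2: break
        z-=.0004; movel([d[0],d[1],z],speed=.02)
    print("set",round(z,4),f.round(1)); move_gripper(.05); movel([d[0],d[1],.14],speed=.25); print(read_time_s())
E
python3 - <<'E'
from h import *
c=CAS[2]-EX*.0025+EY*.002; d=BIN-EY*.055
p=read_eef_pos(); movel([p[0],p[1],.11],speed=.2); move_gripper(.05,40)
pick(c); movel([c[0],c[1],.19],speed=.25); print(read_finger_gap(),read_grasp_force(),read_ft_force(),read_time_s())
move_ptp([d[0],d[1],.19],Q()); save("wrist","w5"); save("side","s6"); print(read_time_s())
a=cv2.imread("pics/s6.png")[100:350,170:430];w=cv2.imread("pics/w5.png")
o=np.vstack([cv2.resize(a,(320,300)),cv2.resize(w,(320,200))]); cv2.imwrite("pics/v8.png",cv2.resize(o,(384,600)))
E
```

```text
gap 0.02317933228539557 F 39.530993700027466 37.5833
0.02284494086263089 39.95769917964935 [-0.35478967 -0.06715709 -3.77844004] 38.1833
39.8667
```

View pics/v8.png

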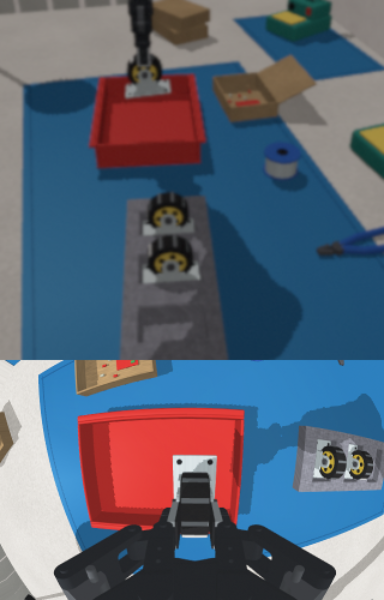

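Caster c hangs level over the right half of the bin, inside the walls. The a and b casters still stand at side-crop (168,215) and (172,258). Now I set c down and fetch b.

```bash
python3 - <<'E'
from h import *
place(BIN-EY*.055)
move_ptp([*(BIN-EY*.055)[:2],.17],Q())
b=np.array([.516,-.2115,0]); move_ptp([b[0],b[1],.15],Q())
pick(b); movel([b[0],b[1],.19],speed=.25); print(read_finger_gap(),read_grasp_force(),read_ft_force(),read_time_s())
d=BIN+EY*.055; move_ptp([d[0],d[1],.19],Q()); save("wrist","w6"); save("side","s7"); print(read_time_s())
a=cv2.imread("pics/s7.png")[100:350,170:430];w=cv2.imread("pics/w6.png")
o=np.vstack([cv2.resize(a,(320,300)),cv2.resize(w,(320,200))]); cv2.imwrite("pics/v9.png",cv2.resize(o,(384,600)))
E
```

```text
set 0.0767 [-0.5 -0.1  3. ]
42.3583
gap 0.022695546857765234 F 39.566062688827515 44.9333
0.023079159940809297 39.74712789058685 [ 0.39759842 -0.26571535 -3.19644221] 45.5333
47.2833
```

View pics/v9.png

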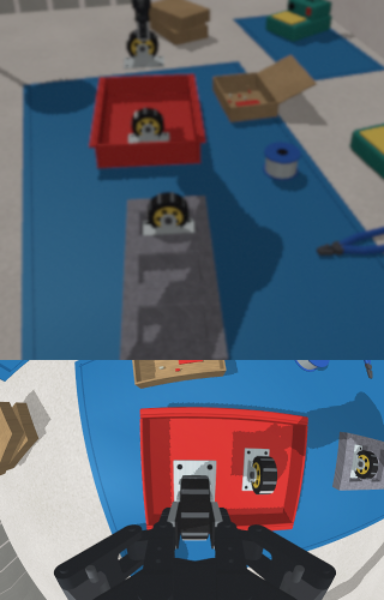

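Caster c stands in the bin at wrist-view (260,470). Caster b hangs level over the left half, clear of the walls, and a stands alone in the tray. Placing b.

```bash
python3 - <<'E'
from h import *
d=BIN+EY*.055; place(d); movel([d[0],d[1],.22],speed=.25); pause(.2)
save("side","s8"); save("top","t8"); print(read_time_s())
a=cv2.imread("pics/s8.png")[100:350,170:430];w=cv2.imread("pics/t8.png")[120:330,150:510]
cv2.imwrite("pics/v10.png",np.vstack([cv2.resize(a,(360,346)),w]))
E
```

```text
set 0.0767 [-1.6 -1.4  5.5]
49.775
50.5417
```

View pics/v10.png

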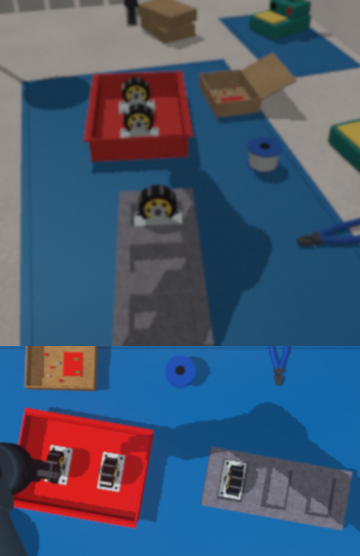

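Both rejects stand upright in the bin at (135,93) and (140,122). Caster a is in its pocket at (157,205), and the reel, kit box and cutters are untouched.

```bash
python3 -c "
from bench import *
print(sign_off())"
```

```text
the job is handed in; nothing more can be done
None
```

Job handed in at about 50.5 s: b (stopped dead at about 60°) and c (sticks; about 45° in total, but over repeated strokes, at up to 6.5 N against the 5 N guide) were set down upright in the red bin, while a ran freely and was left standing in its pocket.

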